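Load the specimen carrier under the reader's drag spring

TASK

Load the optical reader: with the fingertips on the carrier's thumb pad, press the specimen carrier down hard against its sprung bed, keep it pressed while you slide it under the gate bar and the leaf spring until it is fully home against the reader's head, then let go. Only press and push it: do not lift it out of its channel, and leave the beaker, the jar and the rack where they stand.

Things in the scene. Friction and masses are not known exactly. Their poses are not given: they have to be found in the camera images.
- reader: Fixed optical reader, may be turned on the bench: grey base 110 x 360 x 20 mm. Origin on the bench under the gate bar's front face, on the channel's centre line; z up, +y is the loading direction towards the white head. The channel along y (57 mm wide inside, walls 12 mm thick, tops 40 mm above the bench) is open from y = -185 mm to the gate bar at y = 0.
- gate (a point): Point on the reader: middle of the lower front edge of the steel gate bar that crosses the channel, 47 mm above the bench. The bar spans y = 0 to 10 mm of the reader, is 82 mm wide, its top 56 mm above the bench.
- end_stop (a point): Point on the face of the reader's white head, the end stop of the channel, 64 mm beyond the gate bar's front face and 40 mm above the bench. The head spans y = 64 to 170 mm, x = -55 to 55 mm (knob to x = 71 mm), 110 mm high, with an eyepiece on top up to 170 mm.
- carrier: Loose aluminium carrier, 54 (x) x 130 (y) x 16 (z) mm, about 0.15 kg, axes along the reader's. Origin: centre of its underside; nose at y = +65 mm. At the start it lies on the raised bed: underside 36 mm, flat top 52 mm above the bench, 5 mm too high for the gate bar, nose 8 to 45 mm short of it. Home: nose touches the head, origin at y = -1 mm of the reader.
- thumb_pad (a point): Middle of the carrier's grooved thumb pad, the flat top behind the ridge (carrier y = -65 to -22 mm, 54 mm wide), 16 mm above its underside. The ridge in front of it (y = -22 to -14 mm, full width, 8 mm taller than the pad) is what the fingertips push against; with the carrier home it stands 15 mm short of the gate bar.
- bed (a joint): Dark sprung steel plate under the carrier, along the whole channel; moves only straight down. Value in m: 0 up, 0.010 fully down on its stop. It takes about 5 N to start moving, 9.5 N at 5 mm (where the carrier just clears the gate bar), 12 N at 7.5 mm, 14 N at 10 mm, less the carrier's weight; it springs back when released.
- leaf (a joint): Bent steel leaf spring, 30 mm wide, behind the gate bar, hinged at the head 54 mm above the bench; lowest bend at y = 30 mm of the reader, 42 mm above the bench when empty. Value in rad: 0 at rest, growing as it is lifted, about 0.05 to 0.18 with the carrier under it. It presses on the carrier with 3 to 6 N and drags on it.
- beaker: Empty glass beaker, bystander, radius 34 mm, 85 mm tall. Origin: centre of its underside.
- jar: Closed amber glass jar, bystander, radius 26 mm, 75 mm tall. Origin: centre of its underside.
- rack: White cuvette rack with six square holes, bystander, 60 x 90 x 32 mm. Origin: centre of its underside.
Things that resemble listed ones, but are neither listed nor needed, are in the scene too. What is shaped like the carrier but blue or yellow is not meant.

How it is judged:
By the outcome, as a careful person would: the job done as asked, in the order asked, and still so for the second after the job is handed in, with the robot touching nothing.
It also fails if it takes over 35 s, if anything falls off the work surface, if the arm or the gripper's body presses on something with over 40 N, if the wrist force passes 120 N, or if a joint passes its speed limit or range.

ROBOT

A 6-joint arm with a two-finger parallel gripper is mounted at the origin on the work surface. World frame = base frame: x ahead of the robot, y to its left, z up, the work surface at z = 0. Lengths are in m, angles in rad, forces in N, time in s.
With the tool pointing down it reaches from about 0.35 to 1 m from the base axis. Payload 7.1 kg.
Tool frame: the origin (TCP) lies on the mounting face of the last link; the fingertips stand 173 mm ahead of it and the grasp point (between the pads) lies 155 mm ahead of it; y points along the fingers, z is the direction in which the jaws open and shut, and the axes are right-handed (so a half turn about y gives the same grasp; the last joint's range is limited). The gripper opens to 85 mm and grips with 20 to 120 N. Pads are 22 mm wide; open, the fingers measure 114 mm over their backs; the gripper's body (76 mm by 85 mm) begins 54 mm behind the grasp point. The pads swing forward as they close: fully open they stand 13 mm farther back than shut.
Start: joints at [-1.363, 0.423, 1.63, -0, 1.089, -0.019], TCP at [0.141, -0.609, 0.405] pointing down, gripper open.
Joint ranges: [-3, 3], [-0.9, 2.11], [0.09, 2.58], [-1.31, 4.45], [0.11, 2.69], [-2.54, 2.54]. Speed limits (rad/s): [2.39, 2.39, 3.01, 3.14, 3.14, 3.14].

INTERFACE

Orientations are given as a unit quaternion [x, y, z, w].
In Python, from cell import env, viewer, workorder gives the robot as it stands. The module is installed in compiled form; this text tells all that it offers.
- The arm moves only by the tool jog_arm, never from a script. Its argument "rows" is a list of rows, each an object of numbers: "tx", "ty", "tz": the shift along the tool's x, y, z in mm; "rx", "ry", "rz": the turn, a rotation vector about the tool's x, y, z in rad. In form: [{"tx": .., "ty": .., "tz": .., "rx": .., "ry": .., "rz": ..}, ...]. A call has 1 to 8 rows; each row is the pose to reach, as a shift and turn from the pose commanded when the call began, along the tool's axes at that moment; what a row does not reach only later rows make up. A row lasts 1/8 s, in which the tool goes at most 62.5 mm and 10.7 degrees, less where a joint would pass 70% of its speed; a pose out of reach is approached as far as the arm can. A call with a gripper value outside its range is refused whole. "hand" is the finger opening in mm, from 0 to 85.4, set as the call begins (left out, the last holds). The fingers move at their own pace and stop on an object; "newtons" is the grip in N (left out, the last holds). Time passes only in rows, so rows that repeat a pose let the fingers close. It gives the time, the measured TCP pose, the force and the opening at its end, in the units of the state.
- env.observe(): the state, without advancing time (a new reading comes with each control period).
- viewer.read_camera(name): name is "side" or "top" or "wrist"; returns the picture (384x512x3 uint8, red, green, blue); there is no depth.
- viewer.camera_model(name): a dict with "fx", "fy", "cx", "cy" (pixels), "camera_from_world" (4x4, takes a point from world to camera coordinates). Camera axes: x right, y down, z forward; pixel columns grow to the right and rows downward; lengths in m; the calibration is good to about 2 mm. A picture is of the moment at which its call begins: read the wrist's pose just before it. camera_model takes no time and is no camera call; for the wrist camera it gives the pose at the moment of the call.
- workorder.close_job(): hands the job in, once; it reports no verdict.
The state is a dict: "time_s": time; "joint_positions": joint angles; "qd": joint speeds; "tau": joint torques, N m; "eef_pos": TCP position; "eef_rot": TCP orientation; "force": force on the tool from outside, world axes, zero at the start; "ft_torque": the same for the moment, N m; "opening": finger opening in m.
Only numpy, scipy, OpenCV 4.12 (cv2) and the standard library are available. Lean on these libraries where they do the work, as an engineer would, in place of code of your own. Each camera call takes 0.05 s, during which the arm holds its last target.

## Working session

There is one attempt and no reset: what is moved stays moved. The work goes in short steps, Python scripts to look and compute and a tool call to move; the robot and the scene stay as the last step left them, time stands still between calls to the robot, and variables do not carry over. Pictures are saved under pics/ and viewed, and the job is handed in when it is done.

Besides the shell and the picture viewer there is one more tool, called after "Emit:" as name(argument=value, ...) on one line, values as JSON. jog_arm: Moves the arm, as the interface text tells. Its arguments: {"type":"object","properties":{"rows":{"type":"array"},"hand":{"type":"number"},"newtons":{"type":"number"}},"required":["rows"]}

```bash
mkdir -p pics; cat > h.py <<'E'
from cell import env, viewer, workorder
import numpy as np, cv2
np.set_printoptions(precision=4,suppress=True)
def snap(n,f):
    im=viewer.read_camera(n); cv2.imwrite(f'pics/{f}.png',im[:,:,::-1]); return im
def cam(n):
    m=viewer.camera_model(n); return m, np.array(m['camera_from_world'])
def proj(n,P):
    m,T=cam(n); P=np.atleast_2d(P); c=P@T[:3,:3].T+T[:3,3]
    return np.c_[m['fx']*c[:,0]/c[:,2]+m['cx'], m['fy']*c[:,1]/c[:,2]+m['cy']]
def unproj(n,uv,z):
    m,T=cam(n); R=T[:3,:3]; o=-R.T@T[:3,3]
    uv=np.atleast_2d(np.array(uv,float)); d=np.c_[(uv[:,0]-m['cx'])/m['fx'],(uv[:,1]-m['cy'])/m['fy'],np.ones(len(uv))]@R
    return o+d*((z-o[2])/d[:,2])[:,None]
E
python3 - <<'E'
from h import *
s=env.observe()
for k in s: print(k,s[k])
for n in ['side','top','wrist']:
    snap(n,n+'0'); m,T=cam(n); print(n,m['fx'],m['cx'],m['cy'],-T[:3,:3].T@T[:3,3],T[2,:3])
E
```

```text
time_s 0.0
joint_positions [-1.363   0.4239  1.6307  0.      1.0887 -0.019 ]
qd [ 0.0017  0.0016 -0.0005  0.0006  0.0008  0.0006]
tau [  0.0016 -55.738  -28.174    0.0001   0.0072  -0.    ]
eef_pos [ 0.1405 -0.6087  0.4039]
eef_rot [-0.0801  0.7031 -0.702   0.08  ]
force [ 0.3237  0.2298 -0.3334]
ft_torque [-0.0021 -0.0187  0.0259]
opening 0.0856393811379763
side 394.17919160957626 250.0470097333142 196.31106693745411 [ 0.5536 -0.685   0.6637] [ 0.0258  0.7397 -0.6725]
top 442.43019120675973 258.16076876857244 192.11488549393644 [ 0.482  -0.0234  1.0284] [ 0.0842  0.0071 -0.9964]
wrist 281.9891211000432 256.105984826231 194.0179487352757 [ 0.2216 -0.589   0.3734] [-0.3136 -0.0716 -0.9469]
```

View pics/top0.png

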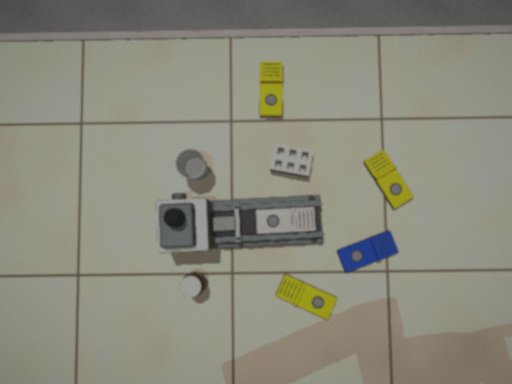

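View pics/side0.png

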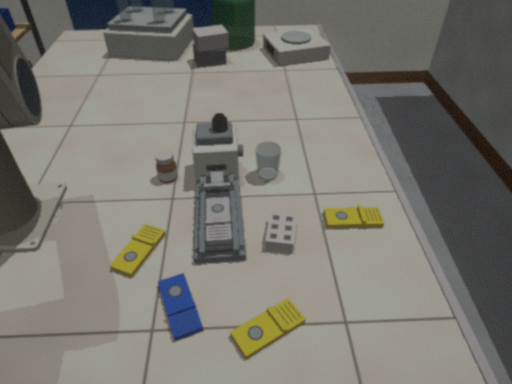

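View pics/wrist0.png

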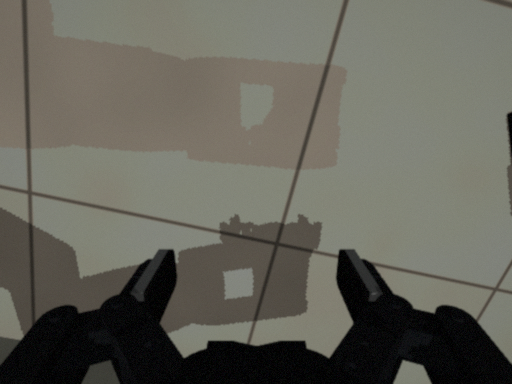

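The aluminium carrier in the channel is around top (285,220). The yellow pieces at (271,90), (388,180) and (306,297) and the blue one at (368,251) are decoys lying on the bench. I'll enlarge it to confirm and measure.

```bash
python3 - <<'E'
from h import *
im=cv2.imread('pics/top0.png')[180:270,145:335]
cv2.imwrite('pics/top0c.png',cv2.resize(im,None,fx=4,fy=4,interpolation=cv2.INTER_CUBIC))
im=cv2.imread('pics/side0.png')[105:270,140:300]
cv2.imwrite('pics/side0c.png',cv2.resize(im,None,fx=3.5,fy=3.5,interpolation=cv2.INTER_CUBIC))
print(proj('top',[[.5,0,0],[.6,0,0],[.5,.1,0]]))
E
```

```text
[[251.6453 221.7992]
 [251.103  178.9612]
 [208.5819 222.4064]]
```

View pics/top0c.png

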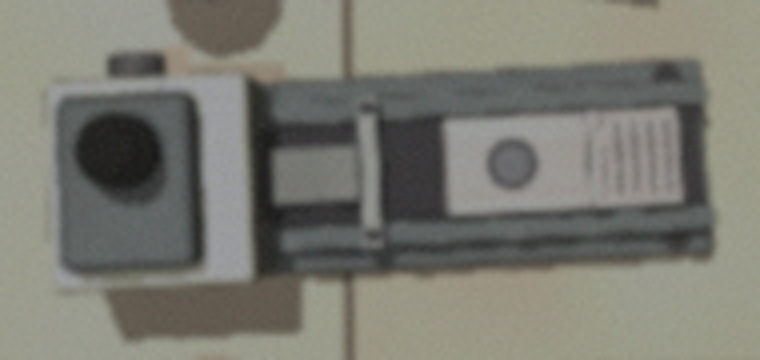

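View pics/side0c.png

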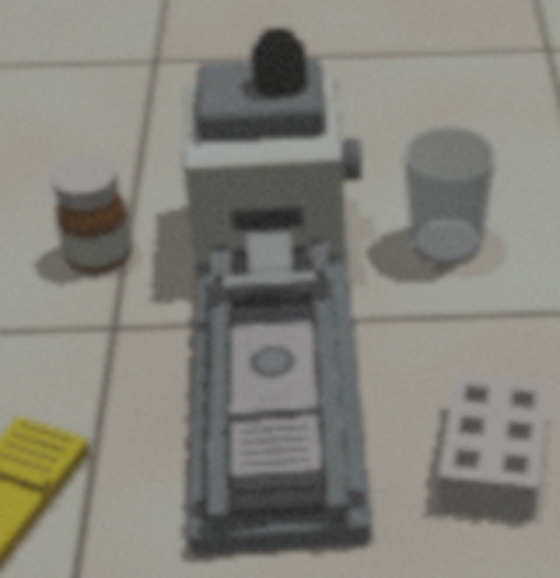

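The crop confirms it: silver carrier in the channel, nose at crop x≈446, rear x≈682, ridge near x≈590, gate bar at x 360–380.

```bash
python3 - <<'E'
from h import *
def c(p): return np.array(p)/4+[145,180]
def cs(p): return np.array(p)/3.5+[140,105]
C=unproj('top',c([(445,120),(448,215),(683,203),(680,107)]),.052)
print('carrier',C,np.linalg.norm(np.diff(C,axis=0),axis=1))
ax=(C[0]+C[1]-C[2]-C[3]);print('yaw of +y',np.degrees(np.arctan2(ax[1],ax[0])))
G=unproj('top',c([(378,103),(382,245)]),.056);print('gate top front',G,G.mean(0),np.linalg.norm(G[0]-G[1]))
W=unproj('top',c([(270,88),(700,65),(275,250),(712,250)]),.04);print('walls',W)
# outer wall / head corners top z=.11
H=unproj('top',c([(50,85),(55,288),(253,278),(245,75)]),.11);print('head',H)
S=unproj('side',cs([(232,322),(313,322),(319,470),(232,476)]),.052);print('side carrier',S)
G=unproj('side',cs([(222,285),(315,285)]),.047);print('gate low',G)
R=unproj('side',cs([(190,555),(368,540)]),.0);print('base front',R)
Q=unproj('side',cs([(232,417),(317,413)]),.052);print('pad/ridge base',Q)
E
```

```text
carrier [[ 0.5249 -0.0117  0.052 ]
 [ 0.4727 -0.0126  0.052 ]
 [ 0.4775 -0.1417  0.052 ]
 [ 0.5303 -0.1414  0.052 ]] [0.0522 0.1292 0.0528]
yaw of +y 92.23290057673968
gate top front [[0.5346 0.025  0.056 ]
 [0.4569 0.0236 0.056 ]] [0.4958 0.0243 0.056 ] 0.07771967179654683
walls [[ 0.5448  0.0862  0.04  ]
 [ 0.5542 -0.1546  0.04  ]
 [ 0.4546  0.0839  0.04  ]
 [ 0.4513 -0.1586  0.04  ]]
head [[0.5436 0.1931 0.11  ]
 [0.4386 0.19   0.11  ]
 [0.4423 0.0877 0.11  ]
 [0.5473 0.0914 0.11  ]]
side carrier [[ 0.4762 -0.0093  0.052 ]
 [ 0.5295 -0.012   0.052 ]
 [ 0.5326 -0.1417  0.052 ]
 [ 0.4815 -0.1439  0.052 ]]
gate low [[0.4672 0.0343 0.047 ]
 [0.5308 0.031  0.047 ]]
base front [[ 0.4526 -0.1598  0.    ]
 [ 0.5602 -0.1536  0.    ]]
pad/ridge base [[ 0.4796 -0.0959  0.052 ]
 [ 0.5317 -0.0952  0.052 ]]
```

```bash
python3 - <<'E'
from h import *
from scipy.spatial.transform import Rotation as Ro
s=env.observe(); R=Ro.from_quat(s['eef_rot']).as_matrix(); print(R); p=s['eef_pos']
print('tip',p+R[:,1]*.173)
m,T=cam('wrist'); print('cam in tool',R.T@(-T[:3,:3].T@T[:3,3]-p), T[:3,:3]@R)
E
```

```text
[[-0.9744 -0.0003  0.2249]
 [-0.2249  0.0012 -0.9744]
 [ 0.     -1.     -0.0012]]
tip [ 0.1405 -0.6086  0.2311]
cam in tool [-0.0835  0.0307 -0.001 ] [[ 0.0001 -0.0004  1.    ]
 [ 0.9469 -0.3217 -0.0002]
 [ 0.3217  0.9469  0.0004]]
```

Emit:
jog_arm(rows=[{"tx":-50,"tz":-42,"ry":0.03},{"tx":-100,"tz":-84,"ry":0.06},{"tx":-150,"tz":-127,"ry":0.1},{"tx":-200,"tz":-169,"ry":0.13},{"tx":-250,"tz":-212,"ry":0.16},{"tx":-300,"tz":-254,"ry":0.19},{"tx":-350,"tz":-296,"ry":0.19},{"tx":-390,"tz":-330,"ry":0.19}], hand=0, newtons=60)

```text
$.rows[0]: bad value
```

Emit:
jog_arm(rows=[{"tx":-50,"ty":0,"tz":-42,"rx":0,"ry":0.03,"rz":0},{"tx":-100,"ty":0,"tz":-84,"rx":0,"ry":0.06,"rz":0},{"tx":-150,"ty":0,"tz":-127,"rx":0,"ry":0.1,"rz":0},{"tx":-200,"ty":0,"tz":-169,"rx":0,"ry":0.13,"rz":0},{"tx":-250,"ty":0,"tz":-212,"rx":0,"ry":0.16,"rz":0},{"tx":-300,"ty":0,"tz":-254,"rx":0,"ry":0.19,"rz":0},{"tx":-350,"ty":0,"tz":-296,"rx":0,"ry":0.19,"rz":0},{"tx":-390,"ty":0,"tz":-330,"rx":0,"ry":0.19,"rz":0}], hand=0, newtons=60)

```text
time_s: 1.15
eef_pos: [0.4408, -0.2067, 0.4049]
eef_rot: [0.013, -0.707, 0.707, -0.013]
force: [1.2, -0.8, 0.4]
opening: -0.0002
```

```bash
cat >> h.py <<'E'
from scipy.spatial.transform import Rotation as Ro
def rel(tip):
    s=env.observe(); R=Ro.from_quat(s['eef_rot']).as_matrix(); t=s['eef_pos']+R[:,1]*.173
    print('t',s['time_s'],'tip',t,'F',s['force'],'-x yaw',np.degrees(np.arctan2(-R[1,0],-R[0,0])),'tilt',R[:2,1])
    print('rel mm',R.T@(np.array(tip)-t)*1000)
E
python3 -c "
from h import *
rel([.5046,-.1205,.1]); print(env.observe()['joint_positions'])"
```

```text
t 1.15 tip [ 0.4408 -0.2067  0.2319] F [ 1.2359 -0.8328  0.4152] -x yaw 2.1028931247539933 tilt [ 0.0004 -0.0002]
rel mm [-66.8484 131.8554 -83.8259]
[-0.4629  0.2194  1.9286 -0.0001  0.9931  1.0713]
```

Emit:
jog_arm(rows=[{"tx":-34,"ty":20,"tz":-42,"rx":0,"ry":0,"rz":0},{"tx":-64,"ty":45,"tz":-78,"rx":0,"ry":0,"rz":0},{"tx":-64,"ty":85,"tz":-78,"rx":0,"ry":0,"rz":0},{"tx":-64,"ty":120,"tz":-78,"rx":0,"ry":0,"rz":0},{"tx":-64,"ty":132,"tz":-78,"rx":0,"ry":0,"rz":0},{"tx":-64,"ty":132,"tz":-78,"rx":0,"ry":0,"rz":0}])

```text
time_s: 1.9
eef_pos: [0.5009, -0.1283, 0.2724]
eef_rot: [-0.013, 0.707, -0.707, 0.012]
force: [0.6, 0.3, 0.6]
opening: -0.0002
```

```bash
python3 - <<'E'
from h import *
rel([.5046,-.1205,.1])
for n in ['side','wrist','top']: snap(n,n+'1')
im=cv2.imread('pics/side1.png')[105:270,140:300]
cv2.imwrite('pics/side1c.png',cv2.resize(im,None,fx=3.5,fy=3.5,interpolation=cv2.INTER_CUBIC))
E
```

```text
t 1.9 tip [ 0.5007 -0.1282  0.0994] F [0.5812 0.2591 0.639 ] -x yaw 2.0953177388540603 tilt [-0.0013  0.0004]
rel mm [-4.2216 -0.584  -7.5403]
```

View pics/side1c.png

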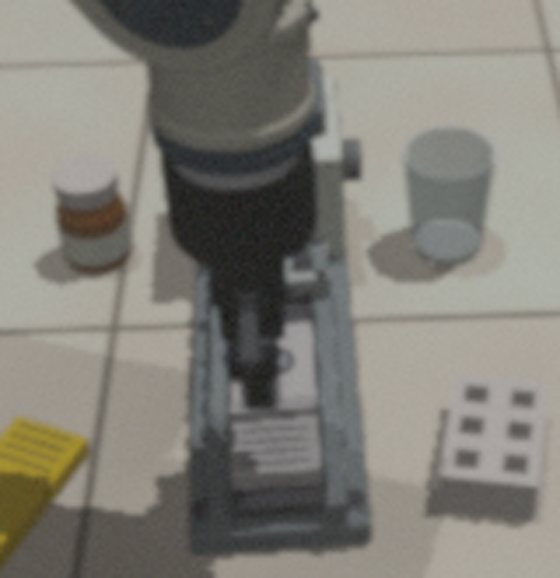

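View pics/wrist1.png

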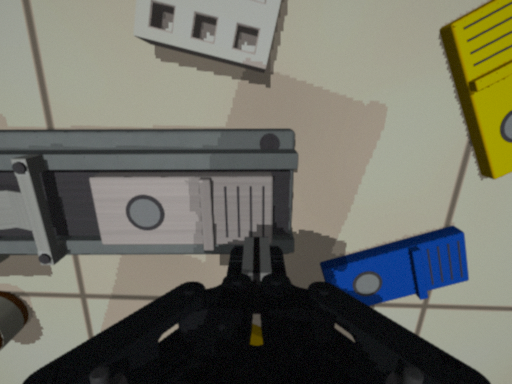

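The wrist view shows the carrier clearly: nose at column 93, rear at 272, ridge at 200–213, gate bar lower-front near (62,255). The fingertips are at column ~256, behind the ridge.

```bash
python3 - <<'E'
from h import *
P=unproj('wrist',[(90,178),(103,244),(273,176),(275,240)],.052);print(P)
G=unproj('wrist',[(27,158),(60,260)],.056);print('gate',G)
W=unproj('wrist',[(90,153),(293,152),(293,168),(90,170)],.04);print('wall +x',W)
print('ridge rear top',unproj('wrist',[(213,178),(214,248)],.060))
print('pred tip',proj('wrist',[[.5007,-.1282,.0994]]), 'now->', proj('wrist',[[.5046,-.1205,.052]]))
E
```

```text
[[ 0.5279 -0.0099  0.052 ]
 [ 0.4759 -0.0119  0.052 ]
 [ 0.534  -0.1383  0.052 ]
 [ 0.4839 -0.1426  0.052 ]]
gate [[0.5415 0.0279 0.056 ]
 [0.4632 0.0203 0.056 ]]
wall +x [[ 0.5432 -0.0056  0.04  ]
 [ 0.5493 -0.1527  0.04  ]
 [ 0.5374 -0.1536  0.04  ]
 [ 0.5305 -0.0037  0.04  ]]
ridge rear top [[ 0.5332 -0.0974  0.06  ]
 [ 0.48   -0.0975  0.06  ]]
pred tip [[257.0744 252.1015]] now-> [[246.5029 213.8514]]
```

Emit:
jog_arm(rows=[{"tx":-5.5,"ty":10,"tz":-11,"rx":0,"ry":0,"rz":0},{"tx":-5.5,"ty":25,"tz":-11,"rx":0,"ry":0,"rz":0},{"tx":-5.5,"ty":36,"tz":-11,"rx":0,"ry":0,"rz":0},{"tx":-5.5,"ty":43,"tz":-11,"rx":0,"ry":0,"rz":0},{"tx":-5.5,"ty":43,"tz":-11,"rx":0,"ry":0,"rz":0}])

```text
time_s: 2.68
eef_pos: [0.5058, -0.117, 0.2289]
eef_rot: [-0.013, 0.707, -0.707, 0.012]
force: [-0.5, 0.5, -0.9]
opening: -0.0001
```

```bash
python3 - <<'E'
from h import *
rel([.506,-.117,.052])
snap('wrist','wrist2')
E
```

```text
t 2.675 tip [ 0.5055 -0.1169  0.0559] F [-0.5423  0.4871 -0.9337] -x yaw 2.098338919047269 tilt [-0.0015  0.0004]
rel mm [-0.5034  3.9033  0.1017]
```

View pics/wrist2.png

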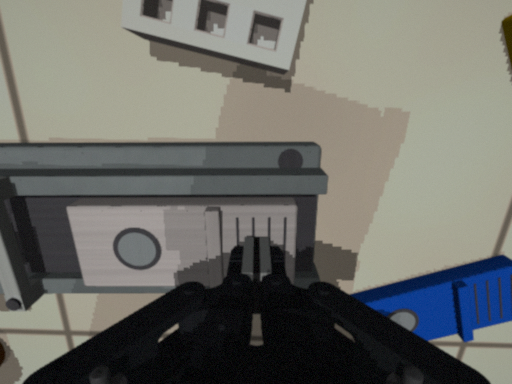

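The fingertips (cols 243–272) are just over the pad and clear of the ridge (207–221). Now the press.

Emit:
jog_arm(rows=[{"tx":0,"ty":3,"tz":0,"rx":0,"ry":0,"rz":0},{"tx":0,"ty":5,"tz":0,"rx":0,"ry":0,"rz":0},{"tx":0,"ty":7,"tz":0,"rx":0,"ry":0,"rz":0},{"tx":0,"ty":8.5,"tz":0,"rx":0,"ry":0,"rz":0},{"tx":0,"ty":8.5,"tz":0,"rx":0,"ry":0,"rz":0}])

```text
time_s: 3.35
eef_pos: [0.5062, -0.117, 0.2215]
eef_rot: [0.013, -0.707, 0.707, -0.013]
force: [-1.3, 0.1, 5.8]
opening: 0.0
```

```bash
python3 -c "
from h import *
rel([.506,-.117,.044])"
```

```text
t 3.35 tip [ 0.5063 -0.1171  0.0485] F [-1.2933  0.0869  5.7896] -x yaw 2.1094536669202726 tilt [ 0.0005 -0.0002]
rel mm [ 0.266   4.5261 -0.0888]
```

Emit:
jog_arm(rows=[{"tx":0,"ty":2,"tz":0,"rx":0,"ry":0,"rz":0},{"tx":0,"ty":4,"tz":0,"rx":0,"ry":0,"rz":0},{"tx":0,"ty":5.5,"tz":0,"rx":0,"ry":0,"rz":0},{"tx":0,"ty":5.5,"tz":0,"rx":0,"ry":0,"rz":0}])

```text
time_s: 3.85
eef_pos: [0.5062, -0.117, 0.2164]
eef_rot: [0.013, -0.707, 0.707, -0.013]
force: [-2.4, 0.2, 10.1]
opening: 0.0001
```

```bash
python3 - <<'E'
from h import *
rel([.506,-.117,.044])
snap('wrist','wrist3');snap('side','side3')
im=cv2.imread('pics/side3.png')[150:250,160:280]
cv2.imwrite('pics/side3c.png',cv2.resize(im,None,fx=5,fy=5,interpolation=cv2.INTER_CUBIC))
E
```

```text
t 3.85 tip [ 0.5063 -0.1171  0.0434] F [-2.4293  0.2358 10.1272] -x yaw 2.1107197609060284 tilt [ 0.0005 -0.0002]
rel mm [ 0.278  -0.6452 -0.0961]
```

View pics/wrist3.png

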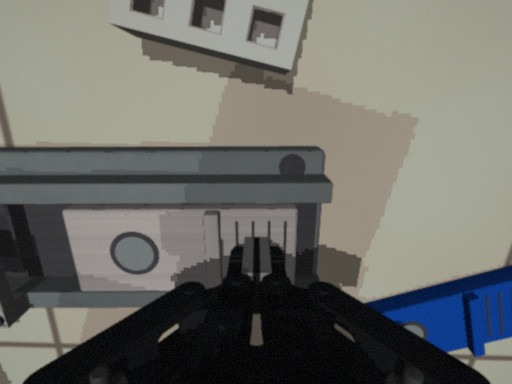

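View pics/side3c.png

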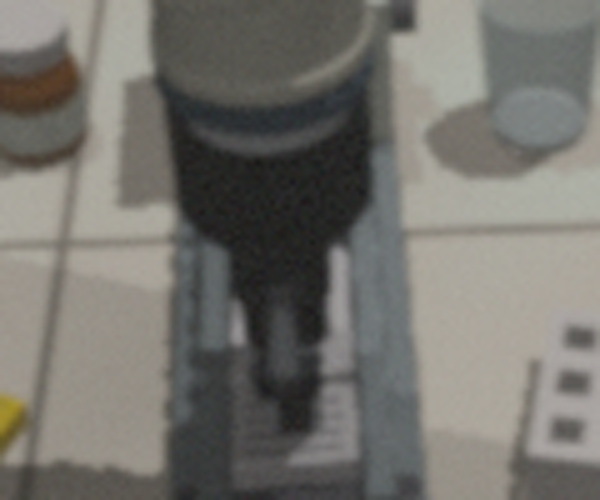

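Emit:
jog_arm(rows=[{"tx":0,"ty":0.5,"tz":-3,"rx":0,"ry":0,"rz":0},{"tx":0,"ty":0.5,"tz":-7,"rx":0,"ry":0,"rz":0},{"tx":0,"ty":0.5,"tz":-11,"rx":0,"ry":0,"rz":0},{"tx":0,"ty":0.5,"tz":-15,"rx":0,"ry":0,"rz":0},{"tx":0,"ty":0.5,"tz":-20,"rx":0,"ry":0,"rz":0},{"tx":0,"ty":0.5,"tz":-25,"rx":0,"ry":0,"rz":0},{"tx":0,"ty":0.5,"tz":-28,"rx":0,"ry":0,"rz":0},{"tx":0,"ty":0.5,"tz":-28,"rx":0,"ry":0,"rz":0}])

```text
time_s: 4.95
eef_pos: [0.5063, -0.0897, 0.2165]
eef_rot: [0.012, -0.706, 0.708, -0.015]
force: [0.5, -5.5, 11.0]
opening: -0.0005
```

```bash
python3 - <<'E'
from h import *
rel([.506,-.117,.044])
snap('wrist','wrist4')
E
```

```text
t 4.95 tip [ 0.5071 -0.09    0.0435] F [ 0.5497 -5.4898 10.9564] -x yaw 2.138503525451996 tilt [ 0.0045 -0.0017]
rel mm [ 2.1279 -0.4407 26.9547]
```

View pics/wrist4.png

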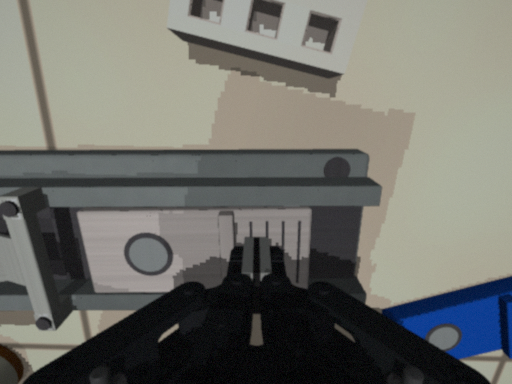

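Emit:
jog_arm(rows=[{"tx":0,"ty":0.3,"tz":-4,"rx":0,"ry":0,"rz":0},{"tx":0,"ty":0.3,"tz":-8,"rx":0,"ry":0,"rz":0},{"tx":0,"ty":0.3,"tz":-12,"rx":0,"ry":0,"rz":0},{"tx":0,"ty":0.3,"tz":-16,"rx":0,"ry":0,"rz":0},{"tx":0,"ty":0.3,"tz":-20,"rx":0,"ry":0,"rz":0},{"tx":0,"ty":0.3,"tz":-24,"rx":0,"ry":0,"rz":0},{"tx":0,"ty":0.3,"tz":-28,"rx":0,"ry":0,"rz":0},{"tx":0,"ty":0.3,"tz":-28,"rx":0,"ry":0,"rz":0}])

```text
time_s: 6.0
eef_pos: [0.5053, -0.0617, 0.2162]
eef_rot: [0.012, -0.706, 0.708, -0.015]
force: [0.3, -6.5, 10.9]
opening: 0.0002
```

```bash
python3 - <<'E'
from h import *
rel([.506,-.117,.044])
snap('wrist','wrist5')
E
```

```text
t 6.0 tip [ 0.506  -0.0619  0.0432] F [ 0.3334 -6.4713 10.9471] -x yaw 2.1406729173447903 tilt [ 0.0043 -0.0015]
rel mm [ 2.0645 -0.7273 55.0406]
```

View pics/wrist5.png

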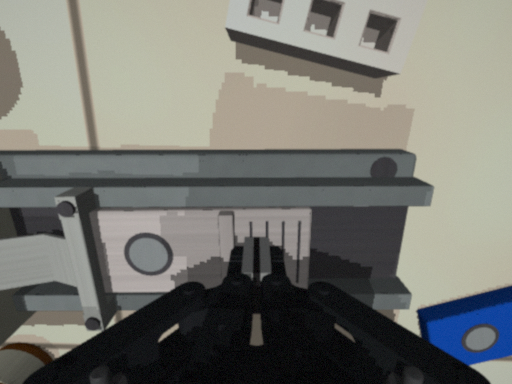

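Emit:
jog_arm(rows=[{"tx":0,"ty":0.3,"tz":-4,"rx":0,"ry":0,"rz":0},{"tx":0,"ty":0.3,"tz":-8,"rx":0,"ry":0,"rz":0},{"tx":0,"ty":0.3,"tz":-12,"rx":0,"ry":0,"rz":0},{"tx":0,"ty":0.3,"tz":-16,"rx":0,"ry":0,"rz":0},{"tx":0,"ty":0.3,"tz":-20,"rx":0,"ry":0,"rz":0},{"tx":0,"ty":0.3,"tz":-24,"rx":0,"ry":0,"rz":0},{"tx":0,"ty":0.3,"tz":-28,"rx":0,"ry":0,"rz":0},{"tx":0,"ty":0.3,"tz":-32,"rx":0,"ry":0,"rz":0}])

```text
time_s: 7.05
eef_pos: [0.504, -0.0299, 0.2158]
eef_rot: [0.012, -0.706, 0.708, -0.015]
force: [-0.2, -7.6, 11.9]
opening: -0.0002
```

```bash
python3 - <<'E'
from h import *
rel([.506,-.117,.044])
snap('wrist','wrist6')
E
```

```text
t 7.05 tip [ 0.5047 -0.0302  0.0428] F [-0.1776 -7.5572 11.8607] -x yaw 2.143066715911931 tilt [ 0.004  -0.0017]
rel mm [ 1.957  -1.02   86.8126]
```

View pics/wrist6.png

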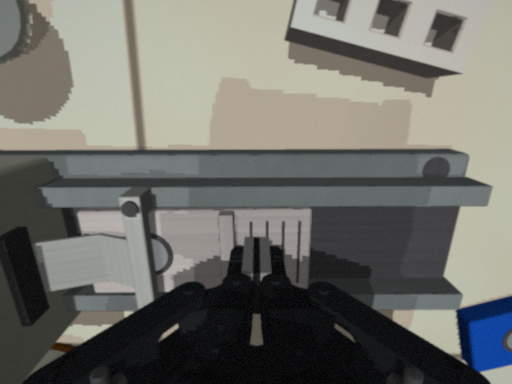

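Emit:
jog_arm(rows=[{"tx":0,"ty":0,"tz":-4,"rx":0,"ry":0,"rz":0},{"tx":0,"ty":0,"tz":-8,"rx":0,"ry":0,"rz":0},{"tx":0,"ty":0,"tz":-12,"rx":0,"ry":0,"rz":0},{"tx":0,"ty":0,"tz":-15,"rx":0,"ry":0,"rz":0},{"tx":0,"ty":0,"tz":-18,"rx":0,"ry":0,"rz":0}])

```text
time_s: 7.72
eef_pos: [0.5033, -0.0118, 0.2158]
eef_rot: [0.012, -0.706, 0.708, -0.015]
force: [-0.2, -8.7, 11.9]
opening: -0.0
```

```bash
python3 - <<'E'
from h import *
rel([.506,-.117,.044])
snap('wrist','wrist7')
E
```

```text
t 7.725 tip [ 0.504  -0.0121  0.0428] F [-0.2479 -8.675  11.9341] -x yaw 2.1481709215179516 tilt [ 0.0038 -0.0015]
rel mm [  1.8942  -1.0277 104.9338]
```

View pics/wrist7.png

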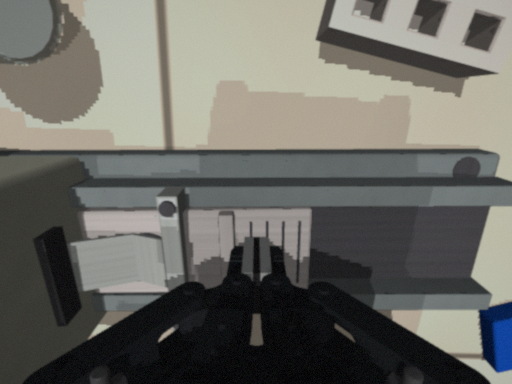

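Emit:
jog_arm(rows=[{"tx":0,"ty":0,"tz":-1,"rx":0,"ry":0,"rz":0},{"tx":0,"ty":0,"tz":-2,"rx":0,"ry":0,"rz":0},{"tx":0,"ty":0,"tz":-3,"rx":0,"ry":0,"rz":0},{"tx":0,"ty":0,"tz":-3.5,"rx":0,"ry":0,"rz":0}])

```text
time_s: 8.28
eef_pos: [0.5032, -0.0085, 0.2158]
eef_rot: [0.012, -0.706, 0.708, -0.015]
force: [-0.2, -11.6, 11.5]
opening: 0.0001
```

Emit:
jog_arm(rows=[{"tx":0,"ty":0,"tz":-1,"rx":0,"ry":0,"rz":0},{"tx":0,"ty":0,"tz":-1.5,"rx":0,"ry":0,"rz":0}])

```text
time_s: 8.52
eef_pos: [0.5031, -0.0077, 0.2158]
eef_rot: [0.012, -0.706, 0.708, -0.015]
force: [0.2, -19.7, 10.9]
opening: 0.0001
```

Emit:
jog_arm(rows=[{"tx":0,"ty":0,"tz":-0.7,"rx":0,"ry":0,"rz":0},{"tx":0,"ty":0,"tz":-0.7,"rx":0,"ry":0,"rz":0}])

```text
time_s: 8.78
eef_pos: [0.5031, -0.0075, 0.2158]
eef_rot: [0.012, -0.706, 0.708, -0.015]
force: [0.0, -21.4, 11.1]
opening: 0.0001
```

```bash
python3 - <<'E'
from h import *
rel([.506,-.117,.044])
im=snap('wrist','wrist8')[140:340,20:340,::-1]
cv2.imwrite('pics/wrist8c.png',cv2.resize(im,None,fx=2.5,fy=2.5,interpolation=cv2.INTER_CUBIC))
E
```

```text
t 8.775 tip [ 0.5038 -0.0081  0.0428] F [  0.0156 -21.3766  11.0821] -x yaw 2.198501268625729 tilt [ 0.0039 -0.0034]
rel mm [  1.969   -0.8143 108.9532]
```

View pics/wrist8c.png

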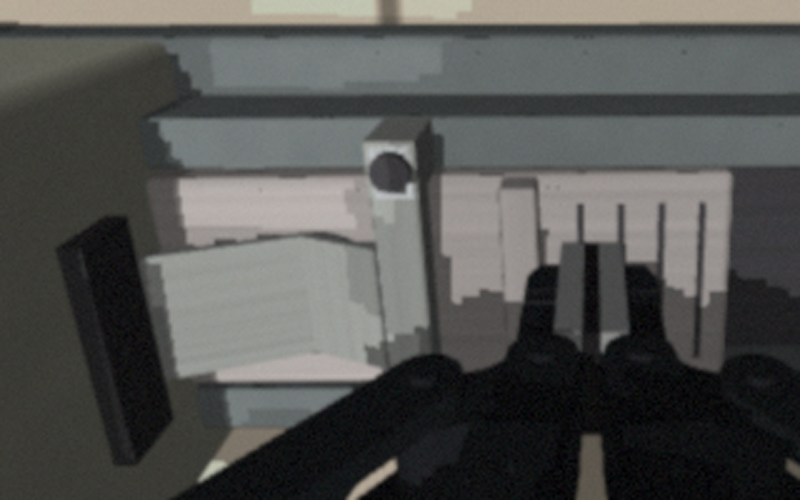

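Emit:
jog_arm(rows=[{"tx":0,"ty":0,"tz":0.6,"rx":0,"ry":0,"rz":0},{"tx":0,"ty":-3,"tz":0.6,"rx":0,"ry":0,"rz":0},{"tx":0,"ty":-6,"tz":0.6,"rx":0,"ry":0,"rz":0},{"tx":0,"ty":-10,"tz":0.6,"rx":0,"ry":0,"rz":0},{"tx":0,"ty":-20,"tz":1,"rx":0,"ry":0,"rz":0},{"tx":0,"ty":-50,"tz":10,"rx":0,"ry":0,"rz":0},{"tx":0,"ty":-90,"tz":20,"rx":0,"ry":0,"rz":0},{"tx":0,"ty":-90,"tz":20,"rx":0,"ry":0,"rz":0}])

```text
time_s: 9.82
eef_pos: [0.5038, -0.0256, 0.3077]
eef_rot: [0.011, -0.707, 0.707, -0.015]
force: [0.8, 0.1, -0.6]
opening: 0.0002
```

```bash
python3 - <<'E'
from h import *
rel([.506,-.117,.044])
im=snap('wrist','wrist9')[:,:,::-1]; cv2.imwrite('pics/wrist9c.png',cv2.resize(im,None,fx=1.5,fy=1.5,interpolation=cv2.INTER_CUBIC))
E
```

```text
t 9.825 tip [ 0.5048 -0.0256  0.1347] F [ 0.7758  0.0686 -0.6444] -x yaw 2.089884586180506 tilt [ 0.0062 -0.0004]
rel mm [ 2.7307 90.7772 91.2823]
```

View pics/wrist9c.png

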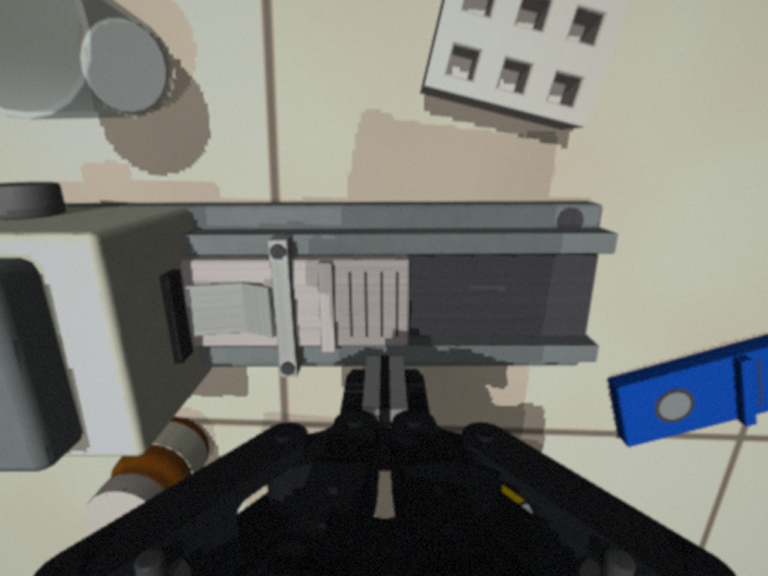

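```bash
python3 - <<'E'
from h import *
q=lambda *p:np.array(p)/1.5
a=unproj('wrist',q((409,260),(409,345)),.047)
g=unproj('wrist',q((289,240),(298,373)),.056)
r=unproj('wrist',q((320,262),(322,350)),.055)
n=unproj('wrist',q((190,262),),.047)
print('rear',a,'gate',g,'ridge front',r,'nose',n, g.mean(0)[1]-a.mean(0)[1], g.mean(0)[1]-r.mean(0)[1])
im=snap('top','top9')[180:270,145:335,::-1]
cv2.imwrite('pics/top9c.png',cv2.resize(im,None,fx=4,fy=4,interpolation=cv2.INTER_CUBIC))
E
```

```text
rear [[ 0.5282 -0.0373  0.047 ]
 [ 0.4762 -0.0402  0.047 ]] gate [[0.5391 0.0271 0.056 ]
 [0.4601 0.0246 0.056 ]] ridge front [[0.5274 0.011  0.055 ]
 [0.475  0.0105 0.055 ]] nose [[0.5227 0.0846 0.047 ]] 0.06458501579025444 0.015047315562473577
```

```bash
python3 - <<'E'
from h import *
im=cv2.imread('pics/wrist9.png')[130:260,90:290]
print(np.array([proj('wrist',[[.525-.037*(y-.025),y,z] for y in (.0846,.0885,.090)]) for z in (.047,.04)])-[90,130])
cv2.imwrite('pics/wrist9d.png',cv2.resize(im,None,fx=4,fy=4,interpolation=cv2.INTER_CUBIC))
E
```

```text
[[[36.2017 43.5341]
  [31.5046 43.5359]
  [29.698  43.5367]]

 [[39.7724 41.4713]
  [35.2046 41.4731]
  [33.4477 41.4738]]]
```

View pics/wrist9d.png

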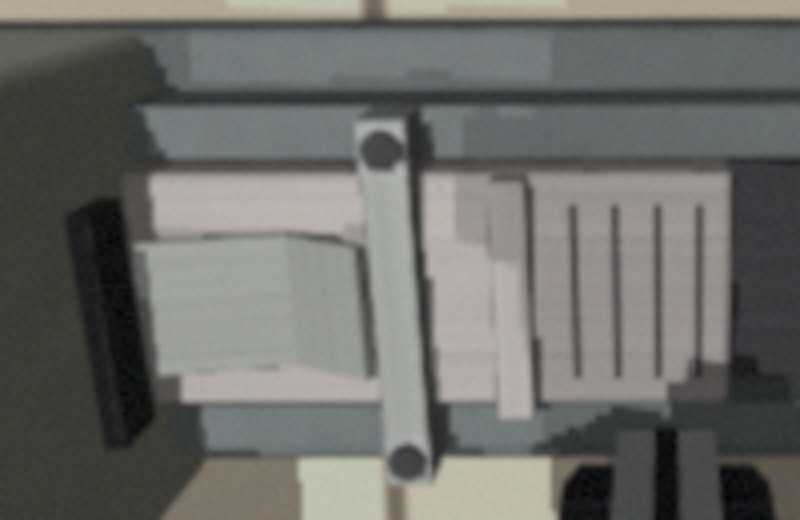

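View pics/top9c.png

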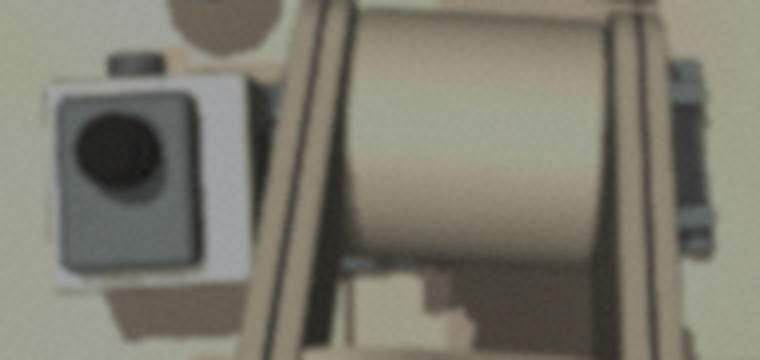

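The nose, partly in shadow, ends at crop column ~125. That is y ≈ 0.0887, right at the head face with no gap. The ridge is 15.0 mm short of the bar, which matches the home position.

```bash
python3 -c "
from h import *
print(workorder.close_job()); print(env.observe()['time_s'])"
```

```text
the job is handed in; nothing more can be done
None
the job is handed in; nothing more can be done
```

The carrier is loaded, fully home against the reader's head, and the job is handed in at about 10 s on the robot's clock.

I pressed the silver carrier with closed fingertips on its thumb pad until the bed was about 8–9 mm down (10–12 N). I kept it pressed while sliding it under the gate bar and the leaf spring. At the head the push force rose to about 21 N and the motion stopped. I eased off slightly, lifted straight up, and withdrew to about 13 cm above the bench with no contact force.

**Last checks:**
- **Ridge:** it stands 15.0 mm short of the gate bar; 15 mm was expected.
- **Rear edge:** it lies 64.6 mm before the bar; 66 mm was expected, and the difference is within calibration error.
- **Nose:** it sits at the head face with no visible gap. My first reading came out about 4 mm short because I took a shadow edge for the nose, and an enlarged crop put it right.
- **Bystanders:** I did not measure their positions again. The arm came near none of them, and the beaker, jar and rack showed no sign of having moved in the last wrist picture.

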